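# Press the nut home, then hold the hidden bolt head

## Robot

A 7-joint arm with a two-finger parallel gripper is mounted at the origin on the work surface. World frame = base frame: x ahead of the robot, y to its left, z up, the work surface at z = 0. Lengths are in m, angles in rad, forces in N, time in s.
With the tool pointing down it reaches from about 0.425 to 1.025 m from the base axis. Payload 3.6 kg.
Tool frame: the origin (TCP) lies at the very end of the fingers, on their centre line; the grasp point (between the pads) lies 19 mm behind it; z points along the fingers, y is the direction in which the jaws open and shut (so a half turn about z gives the same grasp; the last joint's range is limited). The gripper opens to 85 mm and grips with 20 to 120 N. Pads are 22 mm wide; open, the fingers measure 114 mm over their backs; the gripper's body (76 mm by 85 mm) begins 54 mm behind the grasp point. The pads swing forward as they close: fully open they stand 13 mm farther back than shut.
Start: joints at [-1.258, 0.591, 0.048, 1.609, -0.033, 0.943, -0.034], TCP at [0.287, 0.666, 0.231] pointing down, gripper open.
Joint ranges: [-2.69, 2.69], [-0.47, 2.24], [-1.27, 1.36], [0.19, 2.51], [-1.53, 4.68], [0.08, 2.07], [-3.09, 3.09]. Speed limits (rad/s): [2.57, 2.57, 3.14, 3.14, 3.14, 3.14, 3.14].

## Interface

Orientations are given as a rotation vector (axis times angle).
In Python, from bench import monitor, imaging, robot gives the robot as it stands.
- The arm moves only by the tool drive_tool, never from a script. Its argument "commands" is a list of rows, each a list of 7 numbers: the shift along the tool's x, y, z in cm, then the turn, a rotation vector about the tool's x, y, z in units of 6 degrees (1.0 is 6 degrees), then the opening, from 0 (shut) to 1 (fully open). In form: [[dx, dy, dz, ax, ay, az, hand], ...]. A call has 1 to 20 rows; each row shifts and turns the commanded pose from where the row before left it, along the tool's axes as they then stand; what a row does not reach is not made up. A row lasts 1/8 s, in which the tool goes at most 62.5 mm and 10.7 degrees, less where a joint would pass 70% of its speed; a pose out of reach is approached as far as the arm can. A call is refused whole if a number of a shift passes 6.25 or a number of a turn 1, either way. A call with a gripper value outside its range is refused whole. The fingers move at their own pace and stop on an object; the grip force is fixed at half the most. Time passes only in rows, so rows that do not move let the fingers close. It gives the time, the measured TCP pose, the force and the opening at its end, in the units of the state.
- monitor.sense(): the state, without advancing time (a new reading comes with each control period).
- imaging.snapshot(name): name is "side" or "top" or "wrist"; returns a dict with "image" (400x640x3 uint8, blue, green, red), "K" (3x3 intrinsics, pixels), "position" and "rotation" of the camera in the world; the wrist camera has in their place "tool_from_camera" (4x4, takes a point from camera to tool coordinates, whose origin is the TCP and whose axes are the flange's). Camera axes: x right, y up, looking along -z (the intrinsics and any distortion apply to the point x, -y, -z); pixel columns grow to the right and rows downward; lengths in m; the calibration is good to about 2 mm. A picture is of the moment at which its call begins: read the wrist's pose just before it. There is no depth.
- robot.job_done(): hands the job in, once; it reports no verdict.
The state is a dict: "clock": time; "joint_pos": joint angles; "qd": joint speeds; "joint_efforts": joint torques, N m; "ee_pos": TCP position; "tool_rot": TCP orientation; "contact_force": force on the tool from outside, world axes, zero at the start; "ft_torque": the same for the moment, N m; "grip_width": opening from 0.0 (shut) to 1.0 (fully open).
Only numpy, scipy, OpenCV 4.12 (cv2) and the standard library are available. Lean on these libraries where they do the work, as an engineer would, in place of code of your own. Each camera call takes 0.05 s, during which the arm holds its last target. There are 200 camera calls.

## Task

At the hardware counter's bolting jig, pull the press lever all the way to its stop so that the backing nut goes home, and ease the lever back slowly to rest without letting it snap. Then reach down into the narrow gap behind the bracket, grasp the hidden bolt head by its two flats so that it stands upright, and keep holding it from turning: the program finishes while still gripping the head. Leave the other things on the counter where they are.

Things in the scene. Friction and masses are not known exactly. Their poses are not given: they have to be found in the camera images.
- jig: Bolting jig fixed to the counter: grey base plate 270 x 120 x 12 mm. Origin on the counter straight below the bolt head's centre; x runs level along the bolt, from its head to the nut and on to the lever press; y level across it; z up. The base reaches from x = -60 to +210 mm, y = +-60 mm.
- gap (a point): Middle of the gap's mouth, 135 mm above the counter, 30 mm above the head's centre. The gap lies between two upright plates, 6 mm thick, 90 mm wide (jig y = +-45), top edges 135 mm high: grey backing plate at jig x = -31 to -25, steel bracket at x = +25 to +31. It is 50 mm wide along jig x, open at the top and at both y sides.
- head (a point): Centre of the hidden bolt head, mid-gap, 105 mm above the counter. A flat steel hammer-head: 40 mm long (vertical when upright), 14 mm wide between its two flats (along jig y), 14 mm thick along the bolt. It hangs on the 12 mm shank, which runs along jig x from the head through the bracket; it is clear below down to the base plate. Its +y half is bolt_c0, its -y half bolt_c1.
- bolt (a joint): Turn of the bolt and head about jig x (their only motion), rad. 0: head upright, flats vertical. Left alone it leans at 0.25 against its stop, top end towards jig -y: a light winding spring (0.07 N m leaning, 0.12 N m upright) always turns it there. Fingers closing on the two flats along jig y square it up to 0.
- pivot (a point): The press lever's hinge, level along jig y, at jig x = 130 mm, 65 mm above the counter, between two grey cheek plates (jig x = 96 to 181 mm, y = +-26 mm, 128 mm high).
- lever (a joint): Swing of the press lever, rad: 0 at rest, 0.60 at its stop, pulled fully towards the bracket. A spring returns it: about 4 N at the ball at rest, 8.5 N fully pulled, plus 1 N to slide the nut and drag of about 0.5 N m per rad/s. Let go when pulled, it snaps back.
- ball (a point): Centre of the lever's black ball grip, 36 mm across, on a 12 mm steel rod, 170 mm from the hinge. At rest the lever leans 0.35 rad from vertical away from the bracket (ball at jig x = 188 mm, 225 mm above the counter); pulled fully it leans 0.25 rad towards the bracket (jig x = 88 mm, 230 mm high). It is smooth: fingers closed across jig y slip off; put one on each jig x side.
- nut (a joint): Slide of the backing nut (27 mm across, 12 mm thick) along the bolt towards the bracket, m. Starts at 0 to 0.002; the press ram, moving 40 mm per rad of the lever, meets it after 2 to 4 mm and leaves it at 0.020, home against the washer, when the lever is fully pulled. It stays where it is pushed.
- padlock: Bystander: brass padlock lying flat, body 44 x 52 x 20 mm; leave it where it is. Origin at the centre of its underside.
- tape: Bystander: flat-lying paper tape roll, 84 mm across, 22 mm high; leave it where it is. Origin at the centre of its underside.
- nutbox: Bystander: closed cardboard box 70 x 45 x 30 mm; leave it where it is. Origin at the centre of its underside.
- driver: Bystander: screwdriver lying on the counter, about 200 mm long; leave it where it is. Origin at the centre of its underside.
- spray: Bystander: standing white can, 52 mm across, 170 mm tall; leave it where it is. Origin at the centre of its underside.
- cleaner: Bystander: standing green bottle, 70 mm across, 190 mm tall; leave it where it is. Origin at the centre of its underside.
- hinge: Bystander: flat steel door hinge, 80 x 70 x 10 mm; leave it where it is. Origin at the centre of its underside.

How it is judged:
On the way, in this order (a step that is already met when the one before it is completed fails the run):
1. the lever is pulled to its stop (over 0.54 of 0.60 rad) and the nut is pushed home (value of joint lever above 0.54 rad and value of joint nut above 0.015 m), for 0.1 s.
2. the lever is back at rest (value of joint lever below 0.05 rad), for 0.2 s.
3. the bolt head is gripped by both flats and upright (value of joint bolt between -0.09 and 0.09 rad and contact force between the fingers and bolt_c0 above 3 N and contact force between the fingers and bolt_c1 above 3 N), for 0.5 s.
At the end, for the whole second after the job is handed in: The bolt head is still gripped, the fingers pressing on each flat with over 3 N, and stands within 0.09 rad (5 degrees) of upright against its spring; the lever is at rest (below 0.05 rad) and the nut home (over 15 mm) (all of step 3 and value of joint lever below 0.05 rad and value of joint nut above 0.015 m); the arm keeps its last pose, push and grip.
It fails at once if the lever snaps back (faster than 1.5 rad/s) (velocity of joint lever below -1.5 rad/s).
It fails at once if one of the bystanders is moved by over 30 mm (distance of any of padlock, tape, nutbox, driver, spray, cleaner, hinge from where it was at the start of the episode above 0.03 m).
It also fails if it takes over 51 s, if anything falls off the work surface, if the arm or the gripper's body presses on something with over 40 N, if the wrist force passes 120 N, or if a joint passes its speed limit or range.

## Working session

There is one attempt and no reset: what is moved stays moved. The work goes in short steps, Python scripts to look and compute and a tool call to move; the robot and the scene stay as the last step left them, time stands still between calls to the robot, and variables do not carry over. Pictures are saved under pics/ and viewed, about 8 in all and at most 12, crops included, and the job is handed in when it is done.

Besides the shell and the picture viewer there is one more tool, called after "Call:" as name(argument=value, ...) on one line, values as JSON. drive_tool: Moves the arm, as the interface text tells. Its arguments: {"type":"object","properties":{"commands":{"type":"array"}},"required":["commands"]}

```bash
mkdir -p pics; cat > h.py <<'E'
import numpy as np, cv2
from scipy.spatial.transform import Rotation as R
from bench import monitor, imaging, robot
def ray(s,u,v,T=None):
    K=s["K"]; d=np.linalg.solve(K,[u,v,1.]); d=np.array([d[0],-d[1],-d[2]])
    return np.array(s["position"]), np.array(s["rotation"])@d
def onz(s,u,v,z):
    p,d=ray(s,u,v); return p+d*(z-p[2])/d[2]
def proj(s,P):
    c=np.array(s["rotation"]).T@(np.array(P)-np.array(s["position"])); c=np.array([c[0],-c[1],-c[2]]); q=s["K"]@c; return q[:2]/q[2]
E
python3 - <<'E'
from h import *
import pickle
print(monitor.sense())
for n in("top","side"):
    s=imaging.snapshot(n); cv2.imwrite(f"pics/{n}0.png",s["image"]); pickle.dump(s,open(n+".pkl","wb")); print(n,s["K"],s["position"],s["rotation"],[k for k in s])
E
```

```text
{'clock': 0.0, 'joint_pos': array([-1.25749641,  0.59210619,  0.04824644,  1.60980978, -0.03332962,
        0.94267613, -0.03370558]), 'qd': array([ 0.00072994,  0.00072882, -0.00142865, -0.0010451 , -0.00093831,
        0.00048   ,  0.00078682]), 'joint_efforts': array([-3.47629530e-04, -5.48690915e+01,  1.54662922e+00, -1.98124248e+01,
        9.35938588e-03,  8.86116381e-03, -1.78710135e-06]), 'ee_pos': array([0.28649639, 0.66510832, 0.23015355]), 'tool_rot': array([-0.63436963, -3.0764941 ,  0.00339842]), 'contact_force': array([ 0.97338274,  0.5379947 , -0.2434365 ]), 'ft_torque': array([-0.00057743, -0.04605255, -0.03870735]), 'grip_width': 0.9993946639530451}
top [[361.41443968   0.         320.38602807]
 [  0.         361.41443968 201.69896336]
 [  0.           0.           1.        ]] [ 0.50955697 -0.05331039  1.01867335] [ 0.02929732 -0.03883923 -1.58366509] ['image', 'K', 'position', 'rotation']
side [[437.31912638   0.         327.02434727]
 [  0.         437.31912638 208.00240839]
 [  0.           0.           1.        ]] [ 0.24374131 -0.86350766  0.9663769 ] [ 0.83329176 -0.14703364 -0.36537259] ['image', 'K', 'position', 'rotation']
```

View pics/top0.png

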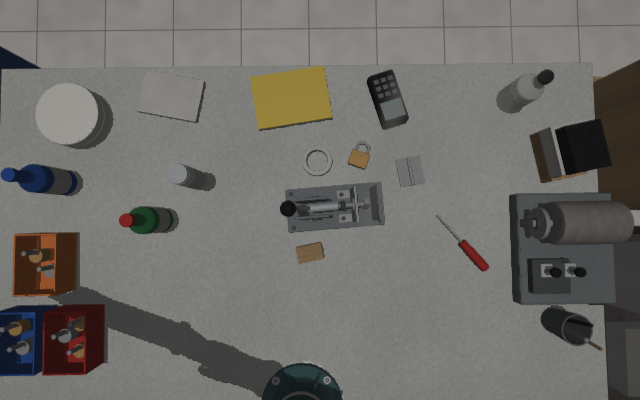

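View pics/side0.png

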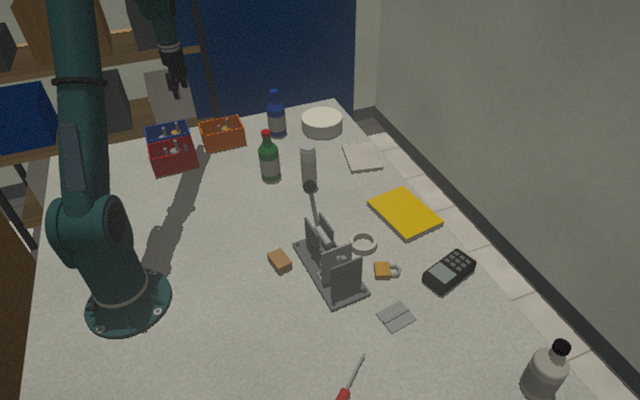

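```bash
sed -i 's/np.array(s\["rotation"\])/R.from_rotvec(s["rotation"]).as_matrix()/g' h.py
python3 - <<'E'
from h import *
import pickle
t=pickle.load(open("top.pkl","rb")); s=pickle.load(open("side.pkl","rb"))
for n,c in(("tip of base ref",(302,400)),):print(onz(t,*c,0))
for c in((286,190),(289,233),(382,183),(384,226)):print(c,onz(t,*c,.012))
def blob(im,x0,y0,x1,y1,th):
    m=(im[y0:y1,x0:x1].max(2)<th).astype(np.uint8);n,l,st,ce=cv2.connectedComponentsWithStats(m);i=1+st[1:,4].argmax();return ce[i]+[x0,y0],st[i]
b,st=blob(t["image"],272,195,304,222,40);print(b,st, onz(t,*b,.225))
b2,st=blob(s["image"],300,175,320,197,75);print(b2,st)
p1,d1=ray(t,*b);p2,d2=ray(s,*b2);A=np.c_[d1,-d2];k=np.linalg.lstsq(A,p2-p1,rcond=None)[0];print(p1+d1*k[0],p2+d2*k[1])
a=cv2.resize(t["image"][172:242,275:395],None,fx=6.5,fy=6.5,interpolation=cv2.INTER_CUBIC);cv2.imwrite("pics/tc.png",cv2.convertScaleAbs(a,alpha=1.5))
E
```

```text
[ 0.00754438 -0.00187709  0.        ]
(286, 190) [0.58705413 0.03580629 0.012     ]
(289, 233) [0.46729414 0.02857758 0.012     ]
(382, 183) [ 0.60323536 -0.23272643  0.012     ]
(384, 226) [ 0.48314615 -0.23581681  0.012     ]
[287.77319588 208.2628866 ] [  8   6  17  16 194] [0.53042253 0.01342774 0.225     ]
[309.25362319 186.14492754] [  3   5  13  14 138]
[0.53048338 0.01362237 0.22268545] [0.53240927 0.01298561 0.22268254]
```

View pics/tc.png

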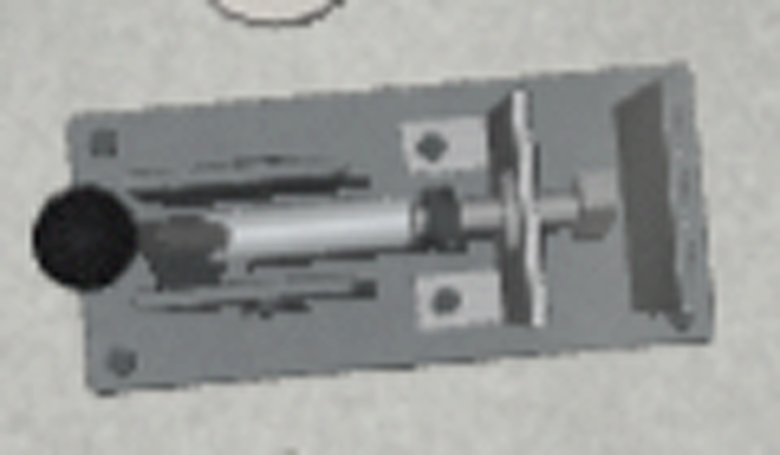

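The top view shows the jig's long axis along world y. The ball is at px (288,208) and the head end is to the right. The jig x axis lies at about 94.1°, with its origin near (0.543,-0.175). The ball found across two views agrees with this to 2 mm. I'll lift, turn the jaws to the jig x axis, and go above the ball.

Call:
drive_tool(commands=[[0,0,-2,0,0,-0.9,1],[0,0,-2,0,0,-0.9,1],[0,0,-2,0,0,-0.9,1],[0,0,-2,0,0,-0.9,1],[0,0,-2,0,0,-0.96,1]])

```text
clock: 0.72
ee_pos: [0.2867, 0.6654, 0.3312]
tool_rot: [0.116, -3.139, 0.002]
contact_force: [0.4, 0.7, 0.2]
grip_width: 1.001
```

Call:
drive_tool(commands=[[-1.22,-4.17,0,0,0,0,1],[-1.22,-4.17,0,0,0,0,1],[-1.22,-4.17,0,0,0,0,1],[-1.22,-4.17,0,0,0,0,1],[-1.22,-4.17,0,0,0,0,1],[-1.22,-4.17,0,0,0,0,1],[-1.22,-4.17,0,0,0,0,1],[-1.22,-4.17,0,0,0,0,1],[-1.22,-4.17,0,0,0,0,1],[-1.22,-4.17,0,0,0,0,1],[-1.22,-4.17,0,0,0,0,1],[-1.22,-4.17,0,0,0,0,1],[-1.22,-4.17,0,0,0,0,1],[-1.22,-4.17,0,0,0,0,1],[-1.22,-4.17,0,0,0,0,1],[-1.22,-4.17,0,0,0,0,1],[0,0,0,0,0,0,1]])

```text
clock: 2.85
ee_pos: [0.5292, 0.0097, 0.3311]
tool_rot: [0.099, -3.14, 0.003]
contact_force: [0.8, 0.2, -0.2]
grip_width: 1.001
```

```bash
cat >> h.py <<'E'
def tool():
    m=monitor.sense(); return np.array(m["ee_pos"]),R.from_rotvec(m["tool_rot"]).as_matrix(),m
def wrist(name):
    p,Rt,m=tool(); s=imaging.snapshot("wrist"); T=np.array(s["tool_from_camera"])
    s["position"]=p+Rt@T[:3,3]; s["rotation"]=R.from_matrix(Rt@T[:3,:3]).as_rotvec(); cv2.imwrite(f"pics/{name}.png",s["image"]); return s
def rep(t):
    p,Rt,m=tool(); print("ee",p,"\nR",Rt.round(3).tolist(),"\nclock",m["clock"],"F",m["contact_force"].round(1),"grip",m["grip_width"],"q",m["joint_pos"].round(2)); print("to go cm",(Rt.T@(np.array(t)-p)*100).round(2))
E
python3 - <<'E'
from h import *
rep([.5305,.0135,.2])
s=wrist("w1"); print(proj(s,[.5305,.0135,.225]),s["K"][0,0])
m=(s["image"].max(2)<35).astype(np.uint8);n,l,st,ce=cv2.connectedComponentsWithStats(m)
for i in range(1,n):
    if st[i,4]>400: print(st[i],ce[i],onz(s,*ce[i],.225))
E
```

```text
ee [0.52917695 0.00967441 0.33107215] 
R [[-0.998, -0.063, -0.0], [-0.063, 0.998, -0.002], [0.0, -0.002, -1.0]] 
clock 2.85 F [ 0.8  0.2 -0.2] grip 1.0014379251641223 q [-0.27  0.23  0.2   1.94 -0.05  0.97  1.59]
to go cm [-0.16  0.4  13.11]
[322.25493545 201.86165342] 352.19443173310117
[ 302  180   45   47 1589] [323.92070485 202.97608559] [0.53126699 0.01477436 0.225     ]
[    0   258   640   142 35701] [312.1916753  356.53312232] [0.66476814 0.01427759 0.225     ]
```

View pics/w1.png

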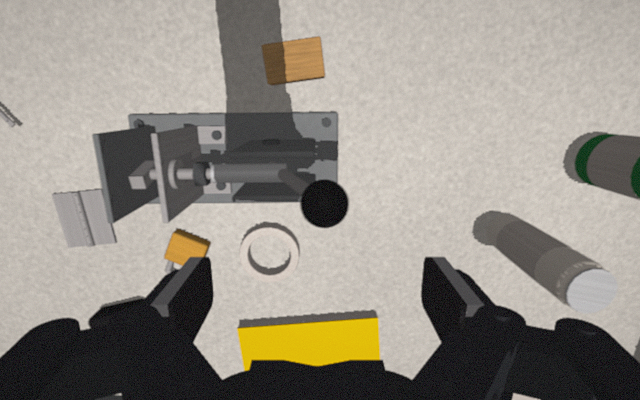

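The wrist view shows the ball at px (324,203), which puts it at (0.531,0.0145), between the fingers in x. Next I descend and close on it.

Call:
drive_tool(commands=[[-0.1,0.25,2.5,0,0,0,1],[-0.1,0.25,2.5,0,0,0,1],[0,0,2.5,0,0,0,1],[0,0,2.5,0,0,0,1],[0,0,2,0,0,0,1],[0,0,1.1,0,0,0,1],[0,0,0,0,0,0,0.6],[0,0,0,0,0,0,0.3],[0,0,0,0,0,0,0.3],[0,0,0,0,0,0,0.3],[0,0,0,0,0,0,0.3]])

```text
clock: 4.28
ee_pos: [0.5315, 0.0146, 0.2024]
tool_rot: [-0.107, 3.137, -0.007]
contact_force: [-1.4, -8.7, 7.6]
grip_width: 0.397
```

```bash
python3 - <<'E'
from h import *
rep([.5435,-.0865,.205])
s=wrist("w2")
E
```

```text
ee [0.53147725 0.01458076 0.20239222] 
R [[-0.998, -0.068, 0.003], [-0.068, 0.998, -0.005], [-0.003, -0.005, -1.0]] 
clock 4.275 F [-1.4 -8.7  7.6] grip 0.3968925548020884 q [-0.25  0.39  0.17  2.08 -0.1   0.68  1.63]
to go cm [ -0.51 -10.17  -0.21]
```

View pics/w2.png

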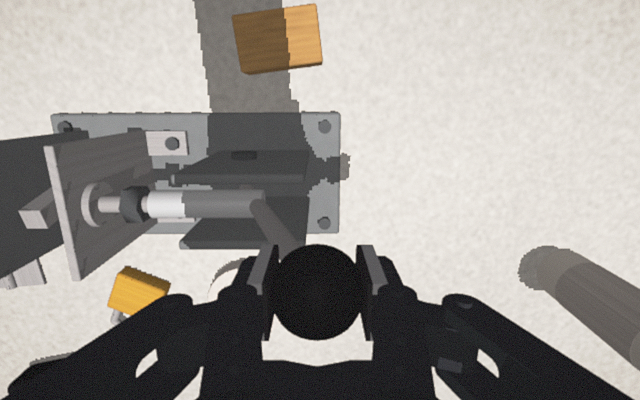

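The ball is clearly held between the pads on its two jig x sides. Next I pull along the arc at about 0.4 rad/s.

Call:
drive_tool(commands=[[0,-0.81,-0.27,0,0,0,0.3],[0,-0.82,-0.23,0,0,0,0.3],[0,-0.83,-0.19,0,0,0,0.3],[0,-0.84,-0.15,0,0,0,0.3],[0,-0.84,-0.11,0,0,0,0.3],[0,-0.85,-0.06,0,0,0,0.3],[0,-0.85,-0.02,0,0,0,0.3],[0,-0.85,0.02,0,0,0,0.3],[0,-0.85,0.06,0,0,0,0.3],[0,-0.84,0.11,0,0,0,0.3],[0,-0.84,0.15,0,0,0,0.3],[0,-0.83,0.19,0,0,0,0.3],[0,-0.33,0.09,0,0,0,0.3],[0,0,0,0,0,0,0.3],[0,0,0,0,0,0,0.3],[0,0,0,0,0,0,0.3]])

```text
clock: 6.32
ee_pos: [0.5387, -0.0755, 0.2071]
tool_rot: [-0.113, 3.139, 0.02]
contact_force: [-3.2, 12.9, 16.7]
grip_width: 0.392
```

```bash
python3 - <<'E'
from h import *
rep([.5375,-.088,.204])
s=wrist("w3")
E
```

```text
ee [ 0.53871064 -0.07551895  0.20712508] 
R [[-0.997, -0.072, 0.0], [-0.072, 0.997, 0.012], [-0.001, 0.012, -1.0]] 
clock 6.325 F [-3.2 12.9 16.7] grip 0.3922226888606743 q [-0.07  0.4   0.17  2.04 -0.12  0.7   1.83]
to go cm [ 0.21 -1.24  0.3 ]
```

View pics/w3.png

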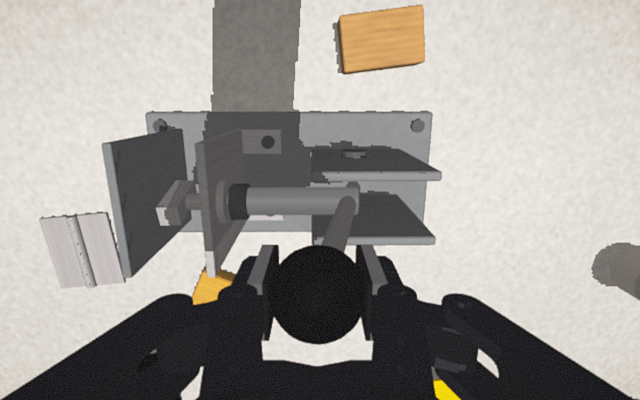

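The nut looks nearly at the washer, but the tool lags the command by about 13 mm against the load. I'll pull further.

Call:
drive_tool(commands=[[0,-0.5,0.1,0,0,0,0.3],[0,-0.5,0.1,0,0,0,0.3],[0,-0.5,0.1,0,0,0,0.3],[0,0,0,0,0,0,0.3],[0,0,0,0,0,0,0.3]])

```text
clock: 7.0
ee_pos: [0.5392, -0.0868, 0.2043]
tool_rot: [0.121, -3.138, -0.025]
contact_force: [-6.8, 21.8, 21.8]
grip_width: 0.391
```

```bash
python3 - <<'E'
from h import *
rep([.5375,-.088,.204])
s=imaging.snapshot("side")
b=s["image"]; cv2.imwrite("pics/s2.png",cv2.convertScaleAbs(cv2.resize(b[150:310,240:400],None,fx=3.7,fy=3.7,interpolation=cv2.INTER_CUBIC),alpha=1.5))
E
```

```text
ee [ 0.53920927 -0.08678186  0.20428831] 
R [[-0.997, -0.077, -0.002], [-0.077, 0.997, 0.016], [0.001, 0.016, -1.0]] 
clock 7.0 F [-6.8 21.8 21.8] grip 0.3913034917491301 q [-0.04  0.41  0.17  2.04 -0.13  0.7   1.86]
to go cm [ 0.18 -0.11  0.03]
```

View pics/s2.png

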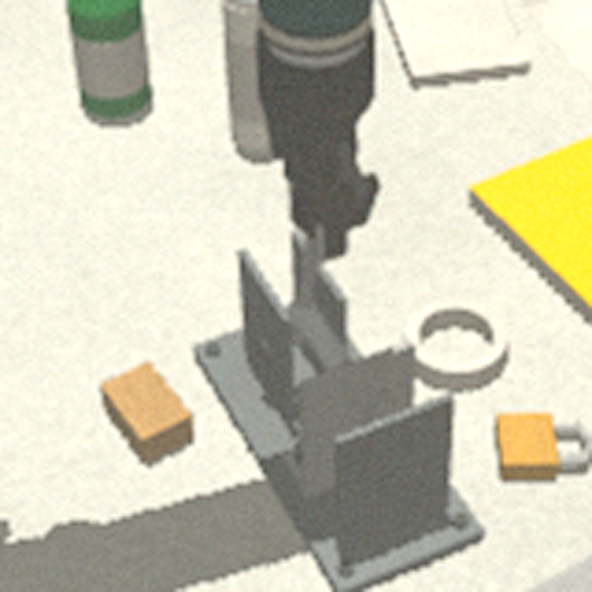

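Total travel is 102 mm and the force is rising sharply, which fits being at the stop. I'll push a touch more, hold, then ease back along the reversed arc.

Call:
drive_tool(commands=[[0,-0.4,0,0,0,0,0.3],[0,0,0,0,0,0,0.3],[0,0,0,0,0,0,0.3]])

```text
clock: 7.42
ee_pos: [0.5392, -0.0871, 0.2042]
tool_rot: [0.124, -3.136, -0.032]
contact_force: [-6.4, 28.0, 21.6]
grip_width: 0.388
```

Call:
drive_tool(commands=[[0,0.4,0,0,0,0,0.3],[0,0.5,-0.1,0,0,0,0.3],[0,0.5,-0.1,0,0,0,0.3],[0,0.5,-0.1,0,0,0,0.3],[0,0.33,-0.09,0,0,0,0.3],[0,0.83,-0.19,0,0,0,0.3],[0,0.84,-0.15,0,0,0,0.3],[0,0.84,-0.11,0,0,0,0.3],[0,0.85,-0.06,0,0,0,0.3],[0,0.85,-0.02,0,0,0,0.3],[0,0.85,0.02,0,0,0,0.3],[0,0.85,0.06,0,0,0,0.3],[0,0.84,0.11,0,0,0,0.3],[0,0.84,0.15,0,0,0,0.3],[0,0.83,0.19,0,0,0,0.3],[0,0.82,0.23,0,0,0,0.3],[0,0.81,0.27,0,0,0,0.3],[0,0,0,0,0,0,0.3],[0,0,0,0,0,0,0.3]])

```text
clock: 9.8
ee_pos: [0.5301, 0.0146, 0.2011]
tool_rot: [0.108, -3.139, 0.008]
contact_force: [1.2, -10.5, 9.4]
grip_width: 0.394
```

The stop is confirmed: a 4 mm command gave only 0.3 mm of motion. The lever is back at its start position. Next I release, lift and turn 90°.

Call:
drive_tool(commands=[[0,0.3,0,0,0,0,0.3],[0,0,0,0,0,0,0.3],[0,0,0,0,0,0,0.45],[0,0,0,0,0,0,0.6],[0,0,0,0,0,0,1],[0,0,0,0,0,0,1],[0,0,0,0,0,0,1],[0,0,-2.5,0,0,0,1],[0,0,-2.5,0,0,0,1],[0,0,-2.5,0,0,0,1],[0,0,-2.5,0,0,0,1],[0,0,-2.5,0,0,0,1]])

```text
clock: 11.3
ee_pos: [0.5297, 0.0227, 0.326]
tool_rot: [0.112, -3.139, -0.001]
contact_force: [-0.6, -0.3, 0.1]
grip_width: 0.999
```

Call:
drive_tool(commands=[[0,-3,0,0,0,0,1],[0,-3,0,0,0,0,1],[0,-3,0,0,0,0,1],[0,-3,0,0,0,0,1],[0,0,0,0,0,1,1],[0,0,0,0,0,1,1],[0,0,0,0,0,1,1],[0,0,0,0,0,1,1],[0,0,0,0,0,1,1],[0,0,0,0,0,1,1],[0,0,0,0,0,1,1],[0,0,0,0,0,1,1],[0,0,0,0,0,1,1],[0,0,0,0,0,1,1],[0,0,0,0,0,1,1],[0,0,0,0,0,1,1],[0,0,0,0,0,1,1],[0,0,0,0,0,1,1],[0,0,0,0,0,1,1],[0,0,0,0,0,0,1]])

```text
clock: 13.8
ee_pos: [0.5385, -0.0969, 0.3251]
tool_rot: [-2.139, -2.3, 0.0]
contact_force: [-0.0, -0.4, -0.3]
grip_width: 0.998
```

```bash
python3 - <<'E'
from h import *
rep([.5435,-.1745,.28])
s=wrist("w4"); print(proj(s,[.5435,-.1745,.105]),proj(s,[.5435,-.1745,.135]))
E
```

```text
ee [ 0.53845001 -0.09688094  0.32507557] 
R [[-0.072, 0.997, -0.001], [0.997, 0.072, 0.0], [0.0, -0.001, -1.0]] 
clock 13.8 F [-0.  -0.4 -0.3] grip 0.9975576326874677 q [-0.36  0.3   0.58  1.93 -0.19  0.97  0.38]
to go cm [-7.78 -0.06  4.5 ]
[316.5484388  240.12937396] [316.483405   251.21580823]
```

View pics/w4.png

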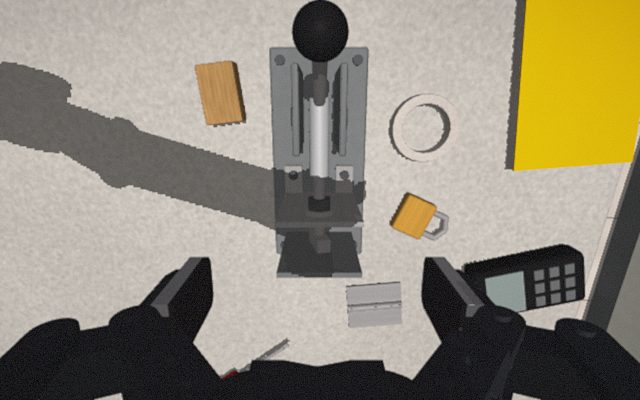

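The jaws are now across the bolt. The jig axis runs down column 319-320, the head is at about (320,240), and the bracket is at about row 222. Next I move over the gap and check.

Call:
drive_tool(commands=[[-1.95,0.02,0,0,0,0,1],[-1.95,0,0,0,0,0,1],[-1.95,0,0,0,0,0,1],[-1.95,0,0,0,0,0,1],[0,0,2.5,0,0,0,1],[0,0,2.5,0,0,0,1],[0,0,2.5,0,0,0,1],[0,0,0,0,0,0,1],[0,0,0,0,0,0,1]])

```text
clock: 14.98
ee_pos: [0.5449, -0.1755, 0.2511]
tool_rot: [2.14, 2.298, 0.001]
contact_force: [0.5, -0.4, -0.1]
grip_width: 1.002
```

```bash
python3 - <<'E'
from h import *
rep([.5435,-.1745,.083])
s=wrist("w5"); X=np.array([-.0713,.9975,0]);Y=np.array([-.9975,-.0713,0]);O=np.array([.5435,-.1745,0])
for n,v in dict(head=(0,0,.125),br0=(.025,-.045,.135),br1=(.025,.045,.135),bk0=(-.025,-.045,.135),bk1=(-.025,.045,.135)).items(): print(n,proj(s,O+X*v[0]+Y*v[1]+[0,0,v[2]]))
E
```

```text
ee [ 0.54494343 -0.17553303  0.25111754] 
R [[-0.071, 0.997, 0.001], [0.997, 0.071, -0.0], [-0.0, 0.001, -1.0]] 
clock 14.975 F [ 0.5 -0.4 -0.1] grip 1.0017295058919207 q [-0.17  0.42  0.55  1.96 -0.29  0.84  0.61]
to go cm [ 0.12 -0.16 16.81]
head [315.06079629 191.21231673]
br0 [376.02676657 161.65948137]
br1 [253.92939023 161.5574086 ]
bk0 [373.04002401 225.67352699]
bk1 [256.98323528 225.5919493 ]
```

View pics/w5.png

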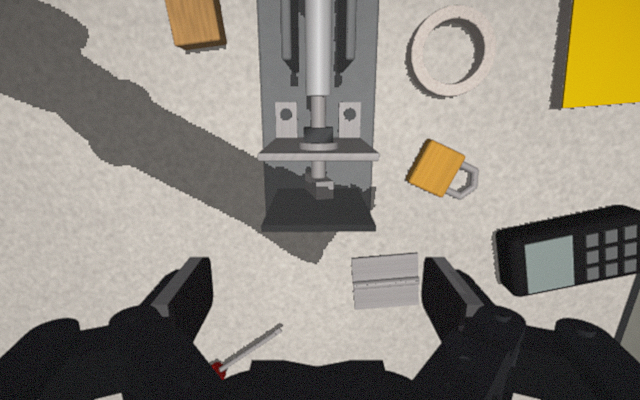

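The plates project where expected: the gap is centred within 1 mm along jig x, and the jig sits about 3 mm further in +x. I'll correct by dx +0.1 and dy +0.14 and go down into the gap.

Call:
drive_tool(commands=[[0.1,0.14,2,0,0,0,1],[0,0,2,0,0,0,1],[0,0,2,0,0,0,1],[0,0,2,0,0,0,1],[0,0,2,0,0,0,1],[0,0,2,0,0,0,1],[0,0,1.5,0,0,0,1],[0,0,1.5,0,0,0,1],[0,0,1,0,0,0,1],[0,0,0.7,0,0,0,1],[0,0,0,0,0,0,1],[0,0,0,0,0,0,1]])

```text
clock: 16.52
ee_pos: [0.546, -0.1743, 0.0836]
tool_rot: [2.141, 2.298, 0.001]
contact_force: [0.4, -0.8, 0.0]
grip_width: 1.003
```

```bash
python3 - <<'E'
from h import *
rep([.5465,-.1745,.084])
s=wrist("w6")
E
```

```text
ee [ 0.54601159 -0.17430286  0.08364434] 
R [[-0.071, 0.997, 0.001], [0.997, 0.071, -0.0], [-0.0, 0.001, -1.0]] 
clock 16.525 F [ 0.4 -0.8  0. ] grip 1.0027967370375546 q [-0.04  0.65  0.38  2.07 -0.47  0.51  0.76]
to go cm [-0.02  0.05 -0.04]
```

View pics/w6.png

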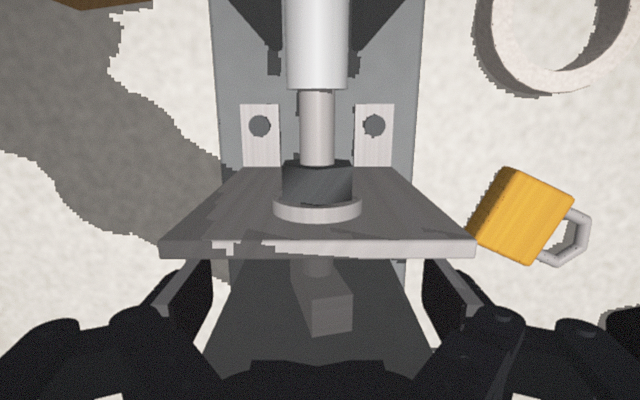

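Both fingers are in the gap with the head (px 320,310) between them. There is no contact force, and the nut is against the washer. Now I close.

Call:
drive_tool(commands=[[0,0,0,0,0,0,0.6],[0,0,0,0,0,0,0.4],[0,0,0,0,0,0,0.25],[0,0,0,0,0,0,0],[0,0,0,0,0,0,0],[0,0,0,0,0,0,0],[0,0,0,0,0,0,0],[0,0,0,0,0,0,0],[0,0,0,0,0,0,0],[0,0,0,0,0,0,0],[0,0,0,0,0,0,0],[0,0,0,0,0,0,0]])

```text
clock: 18.08
ee_pos: [0.5461, -0.1741, 0.0835]
tool_rot: [2.141, 2.298, 0.001]
contact_force: [2.1, 0.9, 2.4]
grip_width: 0.15
```

```bash
python3 - <<'E'
from h import *
rep([.5465,-.1745,.084])
s=wrist("w7")
a=cv2.resize(s["image"][150:400,170:470],None,fx=2.3,fy=2.3,interpolation=cv2.INTER_CUBIC);cv2.imwrite("pics/w7c.png",cv2.convertScaleAbs(a,alpha=1.7))
E
```

```text
ee [ 0.54609862 -0.17414248  0.08345891] 
R [[-0.071, 0.997, 0.001], [0.997, 0.071, -0.0], [-0.0, 0.001, -1.0]] 
clock 18.075 F [2.1 0.9 2.4] grip 0.15046242815420774 q [-0.04  0.65  0.38  2.07 -0.47  0.51  0.76]
to go cm [-0.04  0.04 -0.05]
```

View pics/w7c.png

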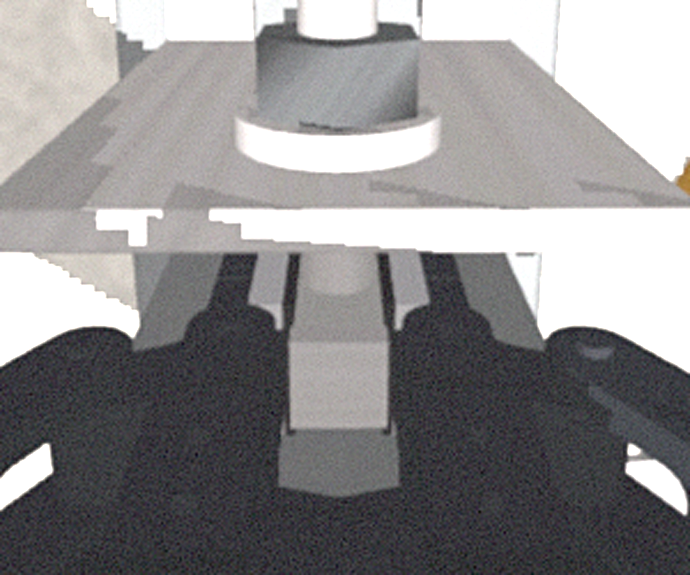

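The head is upright and square between the pads, and the opening of 0.15 (about 13 mm) matches the 14 mm head. I'll check the ball's rest position, then hand in.

```bash
python3 - <<'E'
from h import *
t=imaging.snapshot("side"); im=t["image"][175:197,300:320]
m=(im.max(2)<75).astype(np.uint8);n,l,st,ce=cv2.connectedComponentsWithStats(m);i=1+st[1:,4].argmax();print("ball side px",ce[i]+[300,175],st[i],"(start 309.25,186.14)")
m=monitor.sense();print(m["grip_width"],m["contact_force"].round(1),m["clock"])
E
python3 -c "
from bench import robot
print(robot.job_done())"
```

```text
ball side px [309.25925926 186.23703704] [  3   5  13  14 135] (start 309.25,186.14)
0.1597507174525218 [2.3 0.7 2.6] 18.175
the job is handed in; nothing more can be done
None
```

The job is handed in at about 18 s of the 51 s allowed, with the gripper still holding the bolt head. `job_done` reports no verdict, so the result rests on my own checks.

- **Lever pull:** I gripped the ball on its two jig x sides and pulled it to the stop. The first pull fell about 13 mm short because the arm gave under the load, so I pulled further. At the stop, a further 4 mm command moved the tool only 0.3 mm while the force rose to 28 N.
- **Lever return:** I eased the lever back along the same arc at about 0.4 rad/s and let go only at rest. In the last side view the ball was at pixel (309.3, 186.2), against (309.25, 186.1) at the start.
- **Nut:** The wrist view shows it against the washer.
- **Bolt head:** The last wrist view shows it upright and square between the pads. The opening of 0.15–0.16 (about 13 mm) fits the 14 mm head. I could not measure the pad force or the bolt angle directly.
- **Bystanders:** The padlock, tape, nutbox, hinge and driver showed no movement in the views that included them. I compared none of the bystanders by measurement at the end.

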